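# Load the double-lidded spice tin and take off its outer lid

## Robot

A 7-joint arm with a two-finger parallel gripper is mounted at the origin on a cart in front of the work surface, level with it; the furniture and walls round the work are solid. World frame = base frame: x ahead of the robot, y to its left, z up, the work surface at z = 0. Lengths are in m, angles in rad, forces in N, time in s.
With the tool pointing down it reaches from about 0.4 to 0.85 m from the base axis. Payload 6.9 kg.
Tool frame: the origin (TCP) lies midway between the tips of the shut fingers; the grasp point (between the pads) lies 19 mm behind it; z points along the fingers, y is the line along which they close (so a half turn about z gives the same grasp; the last joint's range is limited). The gripper opens to 85 mm and grips with 20 to 120 N. Pads are 22 mm wide; open, the fingers measure 114 mm over their backs; the gripper's body (76 mm by 85 mm) begins 54 mm behind the grasp point. The pads swing forward as they close: fully open they stand 13 mm farther back than shut.
Start: joints at [1.391, 0.507, -0.238, 1.5, 0.126, 1.149, -0.155], TCP at [0.176, -0.6, 0.231] pointing down, gripper open.
Joint ranges: [-3.08, 3.08], [-0.24, 2.05], [-1.43, 1.35], [0, 2.5], [-1.52, 4.66], [0.17, 1.96], [-2.89, 2.89]. Speed limits (rad/s): [2.39, 2.39, 3.14, 3.14, 3.14, 3.14, 3.14].

## Interface

Orientations are given as a unit quaternion [w, x, y, z].
In Python, from rig import manip gives the robot as it stands.
- The arm moves only by the shell command python3 -m inch 'ROWS'. ROWS is JSON, one flat list of numbers, 5 for each row, row after row: the opening, from 0 (shut) to 1 (fully open), then the shift along the tool's x, y, z in cm, then the turn about the tool's z in degrees. A call has 1 to 12 rows; each row shifts and turns the commanded pose from where the row before left it, along the tool's axes as they then stand; what a row does not reach is not made up. A row lasts 1/8 s, in which the tool goes at most 62.5 mm and 10.7 degrees, less where a joint would pass 70% of its speed; a pose out of reach is approached as far as the arm can. A call is refused whole if a number of a shift passes 6.25 or a number of a turn 10.7, either way. A call with a gripper value outside its range is refused whole. The fingers move at their own pace and stop on an object; the grip force is fixed at half the most. Time passes only in rows, so rows that do not move let the fingers close. It gives the time, the measured TCP pose, the force, the opening and the grip force at its end, in the units of the state.
- manip.state(): the state, without advancing time (a new reading comes with each control period).
- manip.read_camera(name): name is "scene" or "top" or "wrist"; returns a dict with "frame" (400x640x3 uint8, red, green, blue), "z_map" (400x640 float32, m along the optical axis (not along the pixel's ray), 0 where there is no reading), "fovy" (degrees; the focal length in pixels is half the picture's height over the tangent of half this angle, whatever the lens; pixels are square), "cx", "cy" (the principal point, pixels), "rvec" (rotation vector, rad) and "tvec" (3), from world to camera coordinates, as OpenCV has them. Camera axes: x right, y down, z forward; pixel columns grow to the right and rows downward; lengths in m; the calibration is good to about 2 mm. A picture is of the moment at which its call begins.
- manip.hand_in(): hands the job in; it is judged then, once.
Trained networks look in the newest picture that a camera, given by its name, has taken for a name from the list of things; names that differ only in an ending like _2 or _b are one class to them, and where a whole thing is asked for, a point or a joint stands for the part that bears it (a point fixed in the world has none). Each returns a list of dicts, best first, with "confidence" (0 to 1); they miss things now and then, are a little off and sometimes report something else, mostly with a low value. They report only what shows in the picture. A call takes as long as a camera call. They do not tell look-alikes from the thing itself.
- manip.look_for(camera, target): "rect" ([centre column, centre row, width, height] in pixels, round what is visible of it).
- manip.trace(camera, target): "pixels" (400x640 bool, what is visible of it) and "rect" ([centre column, centre row, width, height] in pixels, round what is visible of it).
The state is a dict: "clock": time; "joint_positions": joint angles; "qd": joint speeds; "joint_efforts": joint torques, N m; "ee_pos": TCP position; "tcp_rot": TCP orientation; "ft_force": force on the tool from outside, world axes, zero at the start; "wrist_torque": the same for the moment, N m; "width": opening from 0.0 (shut) to 1.0 (fully open); "grip_force": force on a finger pad.
Only numpy, scipy, OpenCV 4.12 (cv2) and the standard library are available. Lean on these libraries where they do the work, as an engineer would, in place of code of your own. Each camera call takes 0.05 s, during which the arm holds its last target. There are 200 camera calls.

## Task

Load the spice tin in number order, first the green pot fully down in pocket two, then the red pot in pocket three; then carry the two nested lids together by the wooden stem of the inner lid, lower them gently until the inner lid sits level on the tin's rim, and let go, never parting the lids before that. Last, take the black collar and lift the outer lid off alone for washing, leaving the inner lid seated, and finish still holding the outer lid level in the gripper, at least 10 cm above where it sat. Leave the jars and the bowl around the work alone.

Things in the scene. Friction and masses are not known exactly. Their poses are not given: they have to be found in the camera images.
- spice_tin: round open steel tin fixed to the worktop, 170 mm in diameter, wall 4 mm, rim 48 mm above the worktop; inside are three round coloured pockets 120 degrees apart, their centres 42 mm from the tin's axis. Origin: centre of its underside; z up; its x axis points to pocket one.
- pocket_1 (a point): centre of the mouth of pocket one (blue, one black dot on its floor), 34 mm above the worktop and 30 mm above the pocket's floor, which is 4 mm above the worktop; bore 52 mm. It already holds the blue pot at the start.
- pocket_2 (a point): same for pocket two (green, two dots on its floor), empty at the start, goes with the green pot
- pocket_3 (a point): same for pocket three (red, three dots on its floor), empty at the start, goes with the red pot
- blue_pot_center (a point): centre (half-way up) of the blue pot, same shape as the green one, already standing in pocket one; stays there
- green_pot_center (a point): centre (32 mm above its foot) of the closed pot with green lid: steel body 46 mm wide, 44 mm high, on top a round green knob 16 mm wide, 20 mm high (64 mm in all); grip the knob. In its pocket its centre is 36 mm above the worktop and its body level with the tin's rim. z: its axis, up
- red_pot_center (a point): same for the pot with red lid and knob
- inner_lid_stem (a point): middle of the free part (28 mm high, above the collar) of the upright dark wooden stem, 20 mm thick, of the white inner lid. Below: a white cap whose 169 mm flange rests on the tin's rim, with a plug under it 8 mm deep, 150 mm wide (tin mouth 162). The point is 70 mm above the flange's underside: 78 mm above the worktop at first, 118 mm seated. 0.22 kg. z: up the stem
- outer_lid_collar (a point): middle of the black collar (40 mm wide, 24 high) on the steel outer lid, an inverted dish 188 mm wide: flat top 12 mm below this point, skirt to 49 mm below. The stem passes loosely through the collar's 27 mm hole; the outer lid just rests on the inner, so lifting the stem carries both. Nested, 26 mm below the stem point: 52 mm high at first, 92 on the tin. 0.18 kg. z: up
- jam_jar: jam jar with green lid, 64 mm wide, 99 mm high, a bystander; origin at the centre of its underside
- coffee_jar: glass jar with dark lid, 84 mm wide, 140 mm high, a bystander; origin at the centre of its underside
- small_bowl: thin pale plastic bowl, 125 mm wide, 44 mm high, a bystander; origin at the centre of its underside
- thyme_jar: small spice jar with black lid, 40 mm wide, 105 mm high, a bystander; origin at the centre of its underside
Things that resemble listed ones, but are neither listed nor needed, are in the scene too. Leave any yellow look-alike of the part that bears green_pot_center alone.

How it is judged:
On the way, in this order (a step that is already met when the one before it is completed fails the run):
1. the green pot stands fully down in pocket two (horizontal distance between green_pot_center and pocket_2 below 0.0055 m and z of green_pot_center in the frame of spice_tin between 0.031 and 0.04 m and angle between green_pot_center's own z axis and vertical below 0.14 rad), for 0.2 s.
2. then the red pot stands fully down in pocket three (all of step 1 and horizontal distance between red_pot_center and pocket_3 below 0.0055 m and z of red_pot_center in the frame of spice_tin between 0.031 and 0.04 m and angle between red_pot_center's own z axis and vertical below 0.14 rad), for 0.2 s.
3. the inner lid sits level on the tin's rim with the outer lid still nested on it, stem let go (all of step 2 and horizontal distance between blue_pot_center and pocket_1 below 0.0055 m and z of blue_pot_center in the frame of spice_tin between 0.031 and 0.04 m and angle between blue_pot_center's own z axis and vertical below 0.14 rad and horizontal distance between inner_lid_stem and spice_tin below 0.007 m and z of inner_lid_stem in the frame of spice_tin between 0.114 and 0.121 m and angle between inner_lid_stem's own z axis and vertical below 0.05 rad and z of outer_lid_collar in the frame of inner_lid_stem below -0.022 m and contact force between inner_lid and the fingers below 0.3 N), for 0.2 s.
At the end, for the whole second after the job is handed in: Outer lid held in the fingers, at rest, tilt < 0.20 rad, collar point 180+ mm above the worktop, clear of the inner lid. Inner lid untouched on the rim: < 7 mm off the axis, stem point at 114-121 mm, tilt < 0.05. Pots in own pockets: < 5.5 mm off, centre at 31-40 mm, tilt < 0.14 (all of step 2 and horizontal distance between blue_pot_center and pocket_1 below 0.0055 m and z of blue_pot_center in the frame of spice_tin between 0.031 and 0.04 m and angle between blue_pot_center's own z axis and vertical below 0.14 rad and horizontal distance between inner_lid_stem and spice_tin below 0.007 m and z of inner_lid_stem in the frame of spice_tin between 0.114 and 0.121 m and angle between inner_lid_stem's own z axis and vertical below 0.05 rad and z of outer_lid_collar in the frame of spice_tin above 0.18 m and angle between outer_lid_collar's own z axis and vertical below 0.2 rad and linear speed of outer_lid below 0.03 m/s and contact force between outer_lid and the fingers above 1 N and contact force between outer_lid and inner_lid below 0.2 N and contact force between inner_lid and the fingers below 0.2 N and linear speed of inner_lid below 0.01 m/s); the arm keeps its last pose, push and grip.
It fails at once if the outer lid came off the inner lid while the inner lid was not seated on the tin (distance between outer_lid_collar and inner_lid_stem above 0.041 m and not (horizontal distance between inner_lid_stem and spice_tin below 0.007 m and z of inner_lid_stem in the frame of spice_tin between 0.114 and 0.121 m and angle between inner_lid_stem's own z axis and vertical below 0.05 rad)).
It fails at once if the lids were dropped or slammed onto the tin (horizontal distance between inner_lid_stem and spice_tin below 0.02 m and z of inner_lid_stem in the frame of spice_tin below 0.15 m and linear speed of inner_lid above 0.4 m/s).
It fails at once if the blue pot was taken out of pocket one (distance between blue_pot_center and pocket_1 above 0.02 m).
It fails at once if a bystander was disturbed (moved over 30 mm) (distance of any of jam_jar, coffee_jar, small_bowl, thyme_jar from where it was at the start of the episode above 0.03 m).
It also fails if it takes over 72 s, if anything falls off the work surface, if the arm or the gripper's body presses on something with over 40 N, if the wrist force passes 120 N, or if a joint passes its speed limit or range.

## Working session

There is one attempt and no reset: what is moved stays moved. The work goes in short steps, Python scripts to look and compute and a shell command to move; the robot and the scene stay as the last step left them, time stands still between calls to the robot, and variables do not carry over. Pictures are saved under pics/ and viewed, at most 10 in all, crops included, and the job is handed in when it is done.

```bash
mkdir -p pics; ls; cat > h.py <<'E'
import numpy as np, cv2
from rig import manip
def cam(n,save=None):
    c=manip.read_camera(n)
    if save: cv2.imwrite('pics/'+save,c['frame'][:,:,::-1])
    c['R']=cv2.Rodrigues(np.array(c['rvec'],float))[0]; c['t']=np.array(c['tvec'],float).ravel()
    c['f']=200/np.tan(np.radians(c['fovy'])/2)
    return c
def cloud(c):
    v,u=np.mgrid[0:400,0:640]; z=c['z_map']
    P=np.stack([(u-c['cx'])*z/c['f'],(v-c['cy'])*z/c['f'],z],-1)
    W=(P-c['t'])@c['R']; W[z<=0]=np.nan
    return W
def atz(c,u,v,z):
    d=c['R'].T@np.array([(u-c['cx'])/c['f'],(v-c['cy'])/c['f'],1]); o=-c['R'].T@c['t']
    return o+d*(z-o[2])/d[2]
E
python3 - <<'E'
from h import *
np.set_printoptions(precision=3,suppress=True)
for n in ['top','scene']:
    c=cam(n,n+'0.png'); W=cloud(c); print(n,-c['R'].T@c['t'],c['f'])
    for t in ['spice_tin','blue_pot_center','green_pot_center','red_pot_center','inner_lid_stem','outer_lid_collar','jam_jar','coffee_jar','small_bowl','thyme_jar']:
        for r in manip.trace(n,t)[:3]:
            p=W[r['pixels']]; p=p[~np.isnan(p[:,0])]
            if len(p)==0: continue
            hi=p[p[:,2]>np.percentile(p[:,2],98)-.006]
            print(t,round(r['confidence'],2),np.round(r['rect']),'med',np.median(p,0),'top',hi.mean(0))
s=manip.state();print(s['ee_pos'],s['tcp_rot'],s['clock'])
E
```

```text
pics
top [ 0.326 -0.073  1.477] 518.1339718895367
spice_tin 0.8 [314. 226.  60.  66.] med [ 0.473 -0.04   0.005] top [ 0.472 -0.041  0.048]
blue_pot_center 0.66 [324. 215.  13.  11.] med [ 0.504 -0.075  0.049] top [ 0.506 -0.075  0.07 ]
green_pot_center 0.73 [440. 203.  20.  15.] med [ 0.527 -0.399  0.043] top [ 0.529 -0.403  0.064]
green_pot_center 0.57 [412. 227.  20.  10.] med [ 0.471 -0.322  0.043] top [ 0.473 -0.326  0.064]
red_pot_center 0.57 [371. 238.  17.  20.] med [ 0.437 -0.199  0.043] top [ 0.437 -0.2    0.065]
inner_lid_stem 0.58 [193. 237.  12.  10.] med [0.449 0.278 0.077] top [0.451 0.28  0.093]
outer_lid_collar 0.81 [198. 238.  67.  65.] med [0.447 0.278 0.04 ] top [0.449 0.28  0.063]
jam_jar 0.75 [231. 166.  31.  29.] med [0.635 0.176 0.095] top [0.643 0.182 0.1  ]
coffee_jar 0.81 [464. 163.  45.  40.] med [ 0.624 -0.455  0.137] top [ 0.635 -0.468  0.141]
small_bowl 0.84 [293. 161.  41.  40.] med [0.671 0.015 0.011] top [0.653 0.014 0.043]
thyme_jar 0.72 [400. 180.  15.  24.] med [ 0.595 -0.282  0.101] top [ 0.601 -0.286  0.106]
scene [-0.253  0.552  0.697] 368.2661
[... 748 characters left out ...]
p [ 0.434 -0.196  0.063]
outer_lid_collar 0.92 [224. 281.  76.  58.] med [0.424 0.297 0.039] top [0.441 0.286 0.062]
jam_jar 0.58 [227. 224.  25.  38.] med [0.618 0.193 0.065] top [0.639 0.186 0.098]
jam_jar 0.33 [269. 205.  36.  25.] med [0.691 0.007 0.024] top [0.675 0.017 0.042]
coffee_jar 0.61 [379. 165.  30.  40.] med [ 0.61  -0.441  0.087] top [ 0.628 -0.462  0.139]
coffee_jar 0.61 [349. 183.  17.  28.] med [ 0.59  -0.274  0.063] top [ 0.598 -0.284  0.104]
small_bowl 0.79 [270. 205.  36.  25.] med [0.691 0.005 0.024] top [0.675 0.011 0.042]
thyme_jar 0.64 [349. 183.  17.  33.] med [ 0.59  -0.274  0.06 ] top [ 0.598 -0.283  0.104]
[ 0.176 -0.6    0.231] [-0.     0.99   0.142 -0.   ] 1.1
```

```bash
python3 - <<'E'
import cv2
i=cv2.imread('pics/top0.png')[130:290,150:500]
cv2.imwrite('pics/top0c.png',cv2.resize(i,None,fx=2.28,fy=2.28,interpolation=cv2.INTER_CUBIC))
E
```

```text
(no output)
```

View pics/top0c.png

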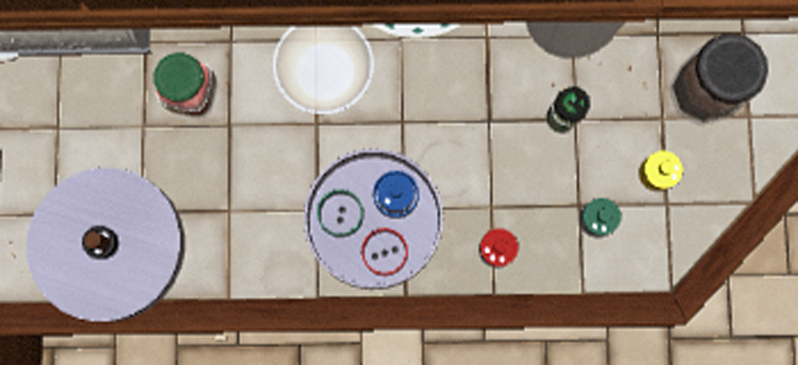

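The picture shows the green pot at crop (601,217), with the yellow look-alike at (662,170) left alone. The red pot is at (499,247), the two-dot pocket at (341,214), the three-dot pocket at (385,252) and the lids at (104,243).

```bash
cat >> h.py <<'E'
def rel(x,y,z,dyaw=0):
    "shift in tool axes (cm) from present pose to a world point"
    from scipy.spatial.transform import Rotation as Ro
    s=manip.state(); q=s['tcp_rot']; R=Ro.from_quat([q[1],q[2],q[3],q[0]]).as_matrix()
    d=R.T@(np.array([x,y,z])-s['ee_pos'])*100
    print('t',round(s['clock'],2),'tcp',np.round(s['ee_pos'],4),'w',round(s['width'],3),'yaw',round(np.degrees(np.arctan2(R[1,0],R[0,0])),1),'tilt',round(np.degrees(np.arccos(-R[2,2])),2),'shift cm',np.round(d,2),'F',np.round(s['ft_force'],1))
def circ(p):
    A=np.c_[2*p[:,:2],np.ones(len(p))]; m=np.ones(len(p),bool)
    for _ in range(8):
        x=np.linalg.lstsq(A[m],(p[m,:2]**2).sum(1),rcond=None)[0]; r=np.sqrt(x[2]+x[:2]@x[:2])
        e=abs(np.hypot(*(p[:,:2]-x[:2]).T)-r); m=e<max(.0025,1.5*np.median(e))
    return x[:2],r,m.sum()
def ring(c,col,ctr,rad,z):
    "fit circle to coloured pixels near ctr, all put at height z"
    h=cv2.cvtColor(c['frame'],cv2.COLOR_RGB2HSV).astype(int); H,S,V=h[...,0],h[...,1],h[...,2]
    m={'green':(abs(H-70)<25),'red':(H<8)|(H>172),'blue':abs(H-112)<12}[col]&(S>90)&(V>30)
    v,u=np.nonzero(m); p=np.array([atz(c,a,b,z) for a,b in zip(u,v)])
    p=p[np.hypot(*(p[:,:2]-ctr).T)<rad]
    return p
E
python3 - <<'E'
from h import *
c=cam('top'); W=cloud(c)
p=W.reshape(-1,3); p=p[(abs(p[:,2]-.048)<.005)]; p=p[(np.hypot(p[:,0]-.472,p[:,1]+.04)>.073)&(np.hypot(p[:,0]-.472,p[:,1]+.04)<.095)]
print('rim',circ(p),len(p))
for col,ct in [('green',(.48,-.01)),('red',(.437,-.05))]:
    q=ring(c,col,np.array(ct),.04,.034); print(col,len(q),circ(q) if len(q)>5 else '')
q=ring(c,'blue',np.array([.504,-.075]),.03,.048); print('blue',q.mean(0))
rel(.473,-.326,.16)
E
```

```text
rim (array([ 0.47505753, -0.04720926]), np.float64(0.08249626516087835), np.int64(248)) 250
green 32 (array([ 0.48358604, -0.00633913]), np.float64(0.026726240205610527), np.int64(32))
red 68 (array([ 0.4355103 , -0.06045886]), np.float64(0.026851719188920573), np.int64(68))
blue [ 0.50659707 -0.07543727  0.048     ]
t 1.15 tcp [ 0.1756 -0.5998  0.2313] w 1.0 yaw 16.3 tilt 0.0 shift cm [ 36.24 -17.92   7.13] F [-0.4 -0.1  0.4]
```

```bash
python3 -m inch '[0.6,5,-2.5,0.8,0, 0.6,5,-2.5,0.8,0, 0.6,5,-2.5,0.8,0, 0.6,5,-2.5,0.8,0, 0.6,5,-2.5,0.8,0, 0.6,5,-2.5,0.8,0, 0.6,5,-2.5,0.8,0, 0.6,0,0,0,0]'
cat >> h.py <<'E'
def knob(c,col,ctr,zt):
    "centre of the knob top by depth, and by colour blob of the body rim"
    W=cloud(c).reshape(-1,3); d=np.hypot(W[:,0]-ctr[0],W[:,1]-ctr[1])
    top=W[(d<.02)&(abs(W[:,2]-zt)<.004)]; bod=W[(d<.035)&(abs(W[:,2]-zt+.02)<.004)]
    mid=lambda p:(p.min(0)+p.max(0))[:2]/2
    print('knob n',len(top),'mid',np.round(mid(top),4) if len(top) else '','body n',len(bod),np.round(mid(bod),4) if len(bod) else '', circ(bod) if len(bod)>5 else '')
E
python3 - <<'E'
from h import *
c=cam('wrist','w1.png'); knob(c,'green',(.473,-.326),.064); rel(.473,-.326,.047)
print(-c['R'].T@c['t'])
E
```

```text
clock: 2.15
ee_pos: [0.4663, -0.3284, 0.1749]
tcp_rot: [-0.001, 0.989, 0.146, 0.001]
ft_force: [-0.3, -0.2, 0.6]
width: 0.601
grip_force: 0.0
knob n 212 mid [ 0.4732 -0.3254] body n 1294 [ 0.473  -0.3255] (array([ 0.47330659, -0.32533307]), np.float64(0.019389726530398457), np.int64(879))
t 2.2 tcp [ 0.4639 -0.3314  0.1751] w 0.601 yaw 16.6 tilt 0.05 shift cm [ 1.02 -0.25 12.81] F [-0.5 -1.   0.2]
[ 0.53518959 -0.30766702  0.31899297]
```

View pics/w1.png

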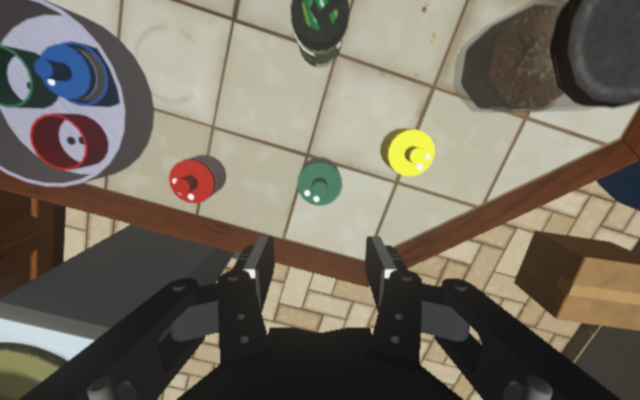

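The wrist view shows the green pot centred at (320,183), with yellow at (410,152). Its measured position agrees with the top camera to within 1 mm.

```bash
python3 -m inch '[0.5,0.6,-0.2,4,0, 0.5,0.5,-0.1,4,0, 0.5,0,0,0,0]'; python3 -c "
from h import *
rel(.4733,-.3254,.047)"
```

```text
clock: 2.58
ee_pos: [0.4695, -0.3278, 0.0931]
tcp_rot: [-0.002, 0.99, 0.141, -0.002]
ft_force: [-0.8, -0.4, 0.6]
width: 0.499
grip_force: 0.0
t 2.58 tcp [ 0.4695 -0.3278  0.0931] w 0.499 yaw 16.2 tilt 0.32 shift cm [ 0.45 -0.11  4.61] F [-0.8 -0.4  0.6]
```

```bash
python3 -m inch '[0.5,0.3,-0.1,2.0,0, 0.5,0,0,2.5,0, 0.5,0,0,0,0, 0.5,0,0,0,0]'; python3 -c "
from h import *
rel(.4733,-.3254,.047)"
```

```text
clock: 3.08
ee_pos: [0.475, -0.3269, 0.052]
tcp_rot: [0.001, 0.99, 0.141, 0.001]
ft_force: [-0.1, -0.0, 0.6]
width: 0.501
grip_force: 0.0
t 3.08 tcp [ 0.475  -0.3269  0.052 ] w 0.501 yaw 16.3 tilt 0.12 shift cm [-0.12 -0.19  0.5 ] F [-0.1 -0.   0.6]
```

```bash
python3 -m inch '[0.5,-0.1,-0.2,0.4,0, 0.5,0,0,0,0, 0,0,0,0,0, 0,0,0,0,0, 0,0,0,0,0, 0,0,0,0,0]'; python3 -c "
from h import *
rel(.4733,-.3254,.047)"
```

```text
clock: 3.82
ee_pos: [0.4733, -0.3243, 0.0465]
tcp_rot: [0.0, 0.99, 0.142, 0.0]
ft_force: [0.2, 0.5, 3.8]
width: 0.153
grip_force: 58.5
t 3.83 tcp [ 0.4733 -0.3243  0.0465] w 0.153 yaw 16.3 tilt 0.03 shift cm [-0.03  0.11 -0.05] F [0.2 0.5 3.8]
```

```bash
python3 -m inch '[0,0,0,-4,0, 0,0,0,-6,0, 0,1.65,-5,0,0, 0,1.65,-5,0,0, 0,1.65,-5,0,0, 0,1.65,-5,0,0, 0,1.65,-5,0,0, 0,1.65,-5,0,0, 0,0,0,0,0, 0,0,0,0,0]'; python3 - <<'E'
from h import *
c=cam('wrist','w2.png')
W=cloud(c).reshape(-1,3); p=W[abs(W[:,2]-.048)<.004]; d=np.hypot(p[:,0]-.475,p[:,1]+.047); p=p[(d>.07)&(d<.1)]; print('rim',len(p),circ(p))
for col,ct in [('green',(.4836,-.0063)),('red',(.4355,-.0605))]:
    q=ring(c,col,np.array(ct),.036,.034); print(col,len(q),circ(q) if len(q)>5 else '')
rel(.4836,-.0063,.06)
E
```

```text
clock: 5.08
ee_pos: [0.4835, -0.0088, 0.1461]
tcp_rot: [0.0, 0.99, 0.142, -0.0]
ft_force: [0.5, -0.8, -0.6]
width: 0.155
grip_force: 59.0
rim 2249 (array([ 0.47575232, -0.04616446]), np.float64(0.0819745090500628), np.int64(2210))
green 603 (array([ 0.45892929, -0.01490526]), np.float64(0.011250064853576628), np.int64(425))
red 519 (array([ 0.44061761, -0.06003722]), np.float64(0.023744424942090434), np.int64(353))
t 5.12 tcp [ 0.4836 -0.0095  0.146 ] w 0.158 yaw 16.3 tilt 0.06 shift cm [ 0.1  -0.31  8.6 ] F [ 0.3  0.1 -0.8]
```

View pics/w2.png

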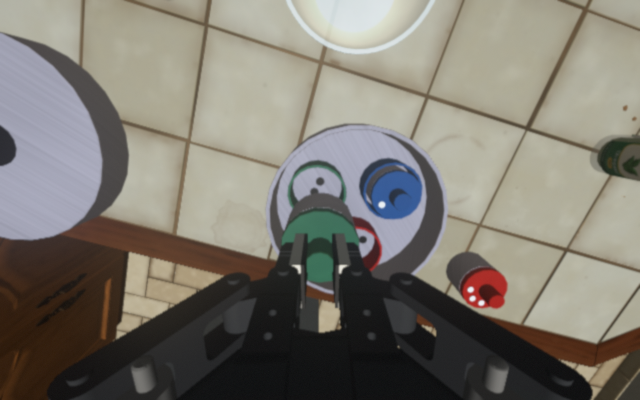

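The wrist view shows the held pot, the green pocket just behind it at (318,182), the blue pot at (390,190) and the red pot at (478,280). The tin centre agrees between the two cameras to about 1 mm, so I'll go down over pocket two.

```bash
python3 -m inch '[0,0.1,-0.3,2.5,0, 0,0,0,2.5,0, 0,0,0,0,0, 0,0,0,0,0]'; python3 -c "
from h import *
rel(.484,-.0056,.0505)"
```

```text
clock: 5.62
ee_pos: [0.4843, -0.0061, 0.0968]
tcp_rot: [0.0, 0.99, 0.141, 0.0]
ft_force: [-0.0, -0.6, -1.1]
width: 0.156
grip_force: 59.0
t 5.62 tcp [ 0.4843 -0.0061  0.0968] w 0.156 yaw 16.2 tilt 0.02 shift cm [-0.01 -0.06  4.63] F [-0.  -0.6 -1.1]
```

```bash
python3 -m inch '[0,0,-0.1,1,0, 0,0,0,1,0, 0,0,0,1,0, 0,0,0,0.8,0, 0,0,0,0.5,0, 0,0,0,0,0, 0,0,0,0,0]'; python3 -c "
from h import *
rel(.484,-.0056,.0505)"
```

```text
clock: 6.5
ee_pos: [0.4838, -0.0042, 0.0535]
tcp_rot: [0.0, 0.99, 0.142, 0.0]
ft_force: [0.4, 0.2, -1.5]
width: 0.161
grip_force: 59.0
t 6.5 tcp [ 0.4838 -0.0042  0.0535] w 0.161 yaw 16.3 tilt 0.02 shift cm [-0.02  0.14  0.3 ] F [ 0.4  0.2 -1.5]
```

```bash
python3 -m inch '[0,0,0.1,0.2,0, 0,0,0,0,0, 0.45,0,0,0,0, 0.45,0,0,0,0, 0.45,0,0,-2,0, 0.45,0,0,-5,0, 0.45,0,0,-2,0, 0.45,0,0,0,0]'; python3 - <<'E'
from h import *
c=cam('wrist','w3.png'); knob(c,'green',(.484,-.0056),.068); knob(c,'blue',(.507,-.0747),.068); knob(c,'red',(.437,-.2),.064)
rel(.437,-.2,.14)
E
```

```text
clock: 7.5
ee_pos: [0.485, -0.0053, 0.1428]
tcp_rot: [0.0, 0.99, 0.142, 0.002]
ft_force: [-0.2, -0.6, -0.5]
width: 0.451
grip_force: 0.0
knob n 277 mid [ 0.484  -0.0064] body n 1604 [ 0.4836 -0.0064] (array([ 0.48422697, -0.00628577]), np.float64(0.0195437111979338), np.int64(1063))
knob n 294 mid [ 0.5065 -0.0741] body n 1612 [ 0.5066 -0.0744] (array([ 0.50681161, -0.07408196]), np.float64(0.01998016278680108), np.int64(1012))
knob n 234 mid [ 0.4377 -0.1988] body n 876 [ 0.442  -0.1988] (array([ 0.44305292, -0.19638664]), np.float64(0.016008312972266205), np.int64(565))
t 7.55 tcp [ 0.4842 -0.0053  0.1416] w 0.451 yaw 16.3 tilt 0.08 shift cm [-10.    17.36   0.16] F [ 0.3  0.2 -0.2]
```

Green is seated: its knob and body tops are at the same heights as blue's. Next is red.

```bash
python3 -m inch '[0.45,-2.5,4.3,0,0, 0.45,-2.5,4.3,0,0, 0.45,-2.5,4.3,0,0, 0.45,-2.5,4.3,0,0, 0.45,0,0,2,0, 0.45,0,0,2,0, 0.45,0,0,0,0, 0.45,0,0,0,0]'; python3 - <<'E'
from h import *
c=cam('wrist'); knob(c,'red',(.437,-.2),.064)
rel(.4375,-.1995,.047)
E
```

```text
clock: 8.55
ee_pos: [0.4363, -0.1981, 0.1011]
tcp_rot: [-0.0, 0.99, 0.142, -0.0]
ft_force: [0.5, 0.3, -0.3]
width: 0.451
grip_force: 0.0
knob n 389 mid [ 0.4378 -0.1993] body n 2157 [ 0.4373 -0.1992] (array([ 0.43790503, -0.19919085]), np.float64(0.01965647170980149), np.int64(1412))
t 8.6 tcp [ 0.4366 -0.1982  0.1015] w 0.453 yaw 16.3 tilt 0.01 shift cm [0.05 0.15 5.45] F [0.9 1.  0.2]
```

```bash
python3 -m inch '[0.45,0.1,0.1,2.5,0, 0.45,0,0,2,0, 0.45,0,0,0.8,0, 0.45,0,0,0,0, 0,0,0,0,0, 0,0,0,0,0, 0,0,0,0,0, 0,0,0,0,0]'; python3 - <<'E'
from h import *
rel(.4356,-.0599,.15)
E
```

```text
clock: 9.6
ee_pos: [0.4381, -0.1993, 0.0493]
tcp_rot: [0.0, 0.99, 0.142, 0.001]
ft_force: [-0.1, 0.4, 6.4]
width: 0.155
grip_force: 58.5
t 9.6 tcp [ 0.4381 -0.1993  0.0493] w 0.155 yaw 16.3 tilt 0.1 shift cm [  3.69 -13.43 -10.08] F [-0.1  0.4  6.4]
```

```bash
python3 -m inch '[0,0,0,-4,0, 0,0,0,-5,0, 0,1.2,-4.5,-1,0, 0,1.2,-4.5,0,0, 0,1.3,-4.5,0,0, 0,0,0,2,0, 0,0,0,2.5,0, 0,0,0,0,0, 0,0,0,0,0]'; python3 - <<'E'
from h import *
rel(.4356,-.0599,.053)
c=cam('wrist'); q=ring(c,'red',np.array([.4356,-.06]),.05,.034)
W=cloud(c).reshape(-1,3); p=W[abs(W[:,2]-.048)<.004]; d=np.hypot(p[:,0]-.475,p[:,1]+.047); p=p[(d>.07)&(d<.1)]; print('rim',len(p),circ(p))
E
```

```text
clock: 10.72
ee_pos: [0.4355, -0.0592, 0.104]
tcp_rot: [0.0, 0.99, 0.142, 0.0]
ft_force: [0.6, 0.1, -1.2]
width: 0.157
grip_force: 59.0
t 10.72 tcp [ 0.4355 -0.0592  0.104 ] w 0.157 yaw 16.3 tilt 0.04 shift cm [-0.01  0.07  5.1 ] F [ 0.6  0.1 -1.2]
rim 4984 (array([ 0.47535372, -0.04659605]), np.float64(0.08177227585464006), np.int64(4891))
```

```bash
python3 -m inch '[0,0,0,1,0, 0,0,0,1,0, 0,0,0,1,0, 0,0,0,1,0, 0,0,0,0.6,0, 0,0,0,0,0, 0,0,0,0,0]'; python3 - <<'E'
from h import *
rel(.4356,-.0599,.053)
E
```

```text
clock: 11.65
ee_pos: [0.4353, -0.0591, 0.0574]
tcp_rot: [0.0, 0.99, 0.142, 0.0]
ft_force: [0.2, 0.1, -0.2]
width: 0.153
grip_force: 59.0
t 11.65 tcp [ 0.4353 -0.0591  0.0574] w 0.153 yaw 16.3 tilt 0.01 shift cm [0.01 0.09 0.44] F [ 0.2  0.1 -0.2]
```

```bash
python3 -m inch '[0,0,0,0.4,0, 0,0,0,0,0, 0.4,0,0,0,0, 0.4,0,0,0,0, 0.4,0,0,-2,0, 0.45,0,0,-5,0, 0.5,0,0,-4,0, 0.5,0,0,0,0]'; python3 - <<'E'
from h import *
c=cam('wrist','w4.png'); knob(c,'green',(.484,-.0056),.068); knob(c,'blue',(.507,-.0747),.068); knob(c,'red',(.4356,-.06),.068)
rel(.450,.279,.16)
t=cam('top'); W=cloud(t).reshape(-1,3)
for n,z,r in [('dish',.040,.11),('collar',.064,.03),('stem',.092,.02)]:
    d=np.hypot(W[:,0]-.449,W[:,1]-.279); p=W[(d<r)&(abs(W[:,2]-z)<.004)]; print(n,len(p),circ(p),(p.min(0)+p.max(0))/2)
E
```

```text
clock: 12.65
ee_pos: [0.4369, -0.0593, 0.1659]
tcp_rot: [0.001, 0.99, 0.142, 0.003]
ft_force: [-0.4, -0.1, -0.3]
width: 0.499
grip_force: 0.0
knob n 274 mid [ 0.4837 -0.0066] body n 1673 [ 0.4838 -0.0066] (array([ 0.48375005, -0.00673383]), np.float64(0.019293968474780328), np.int64(1132))
knob n 272 mid [ 0.5065 -0.0743] body n 1693 [ 0.5065 -0.0745] (array([ 0.50647151, -0.07452361]), np.float64(0.019284078317034346), np.int64(1139))
knob n 227 mid [ 0.4348 -0.0591] body n 1371 [ 0.4344 -0.0595] (array([ 0.43498161, -0.05916513]), np.float64(0.019476722836503944), np.int64(914))
t 12.7 tcp [ 0.4358 -0.0593  0.1643] w 0.501 yaw 16.3 tilt 0.17 shift cm [ 10.85 -32.08   0.41] F [-0.5 -0.1 -0.6]
dish 2693 (array([0.44948198, 0.28158027]), np.float64(0.07777479664586834), np.int64(1773)) [0.44961732 0.28230593 0.04      ]
collar 75 (array([0.45043157, 0.28312828]), np.float64(0.01718753031673111), np.int64(55)) [0.45070251 0.2816557  0.06397314]
stem 34 (array([0.44939984, 0.28163608]), np.float64(0.007574133228496755), np.int64(27)) [0.44947356 0.28172826 0.0915818 ]
```

View pics/w4.png

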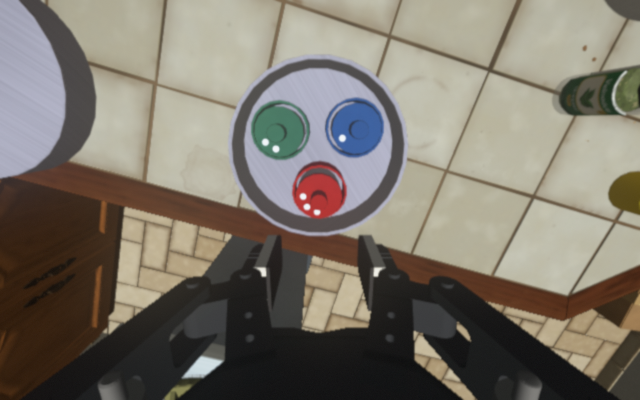

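The view shows all three pots down, each in its own pocket, with red upright at (320,190), green at (280,130) and blue at (355,128). The lid stem comes out at about (0.4495, 0.2818).

```bash
python3 -m inch '[0.6,1.8,-5.4,0,0, 0.6,1.8,-5.4,0,0, 0.6,1.8,-5.4,0,0, 0.6,1.8,-5.4,0,0, 0.6,1.8,-5.4,0,0, 0.6,1.8,-5.4,0,0, 0.6,0,0,2,0, 0.6,0,0,0,0, 0.6,0,0,0,0]'; python3 - <<'E'
from h import *
t=cam('wrist','w5.png'); W=cloud(t).reshape(-1,3)
for n,z,r in [('dish',.040,.11),('collar',.064,.03),('stem',.092,.02)]:
    d=np.hypot(W[:,0]-.449,W[:,1]-.282); p=W[(d<r)&(abs(W[:,2]-z)<.004)]
    if len(p)>5: print(n,len(p),circ(p),(p.min(0)+p.max(0))/2)
rel(.4495,.2818,.068)
E
```

```text
clock: 13.88
ee_pos: [0.4476, 0.2811, 0.1427]
tcp_rot: [0.001, 0.99, 0.141, -0.001]
ft_force: [0.3, -0.4, -0.1]
width: 0.599
grip_force: 0.0
dish 27995 (array([0.45253297, 0.28411973]), np.float64(0.075856868330937), np.int64(18729)) [0.44945796 0.28343853 0.0398783 ]
collar 798 (array([0.4500982 , 0.28340134]), np.float64(0.017658321423824102), np.int64(569)) [0.44998731 0.28343674 0.06399003]
stem 520 (array([0.45025215, 0.28347935]), np.float64(0.007837820917295573), np.int64(370)) [0.4499955  0.28328362 0.09150715]
t 13.93 tcp [0.448  0.2812 0.1432] w 0.599 yaw 16.2 tilt 0.04 shift cm [ 0.17 -0.02  7.52] F [ 0.1 -0.  -0.5]
```

```bash
python3 -m inch '[0.6,0.2,-0.1,3,0, 0.6,0,0,2.5,0, 0.6,0,0,1.8,0, 0.6,0,0,0,0, 0.6,0,0,0,0]'; python3 -c "
from h import *
rel(.45,.283,.068)"
```

```text
clock: 14.55
ee_pos: [0.45, 0.2837, 0.0713]
tcp_rot: [-0.0, 0.99, 0.142, 0.001]
ft_force: [-0.1, 0.3, -0.5]
width: 0.599
grip_force: 0.0
t 14.55 tcp [0.45   0.2837 0.0713] w 0.599 yaw 16.3 tilt 0.08 shift cm [-0.02  0.06  0.33] F [-0.1  0.3 -0.5]
```

```bash
python3 -m inch '[0.6,0,0,0.2,0, 0,0,0,0,0, 0,0,0,0,0, 0,0,0,0,0, 0,0,0,0,0, 0,0,0,-0.5,0, 0,0,0,-1,0, 0,0,0,-2,0, 0,0,0,-3,0, 0,0,0,-3.5,0, 0,0,0,0,0, 0,0,0,0,0]'; python3 - <<'E'
from h import *
rel(.4755,-.0466,.17)
c=cam('scene','s5.png'); t=cam('top'); W=cloud(t).reshape(-1,3)
d=np.hypot(W[:,0]-.45,W[:,1]-.283); p=W[(d<.095)&(abs(W[:,2]-.14)<.02)]; A=np.c_[p[:,:2]-p[:,:2].mean(0),np.ones(len(p))]
print(len(p),np.linalg.lstsq(A,p[:,2],rcond=None)[0])
cv2.imwrite('pics/s5c.png',cv2.resize(c['frame'][150:350,120:420,::-1],None,fx=2,fy=2))
E
```

```text
clock: 16.05
ee_pos: [0.449, 0.2832, 0.1678]
tcp_rot: [0.0, 0.99, 0.142, -0.0]
ft_force: [0.4, -0.2, -2.2]
width: 0.205
grip_force: 59.3
t 16.05 tcp [0.449  0.2832 0.1678] w 0.205 yaw 16.3 tilt 0.05 shift cm [-6.72 32.4  -0.2 ] F [ 0.4 -0.2 -2.2]
1713 [-0.01823844  0.01865384  0.13797324]
```

View pics/s5c.png

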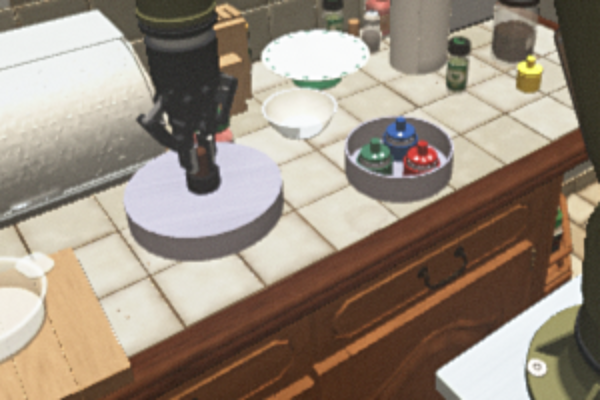

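The scene view shows both lids hanging level and nested at (205,190) in the crop, with the tin clear and the pots upright. Now to carry them to the tin axis.

```bash
python3 -m inch '[0,-0.4,2,0,0, 0,-0.9,4.2,0,0, 0,-1,5,0,0, 0,-1,5,0,0, 0,-1,5,0,0, 0,-1,5,0,0, 0,-0.9,4.2,0,0, 0,-0.4,2,0,0, 0,0,0,0,0, 0,0,0,0,0]'; python3 - <<'E'
from h import *
rel(.4755,-.0466,.125)
t=cam('top'); W=cloud(t).reshape(-1,3)
d=np.hypot(W[:,0]-.4755,W[:,1]+.0466); p=W[(d<.11)&(abs(W[:,2]-.14)<.02)]; A=np.c_[p[:,:2]-p[:,:2].mean(0),np.ones(len(p))]
print(len(p),np.linalg.lstsq(A,p[:,2],rcond=None)[0])
E
```

```text
clock: 17.4
ee_pos: [0.4765, -0.0453, 0.168]
tcp_rot: [-0.0, 0.99, 0.142, -0.0]
ft_force: [-0.2, 0.6, -3.0]
width: 0.21
grip_force: 59.4
t 17.4 tcp [ 0.4765 -0.0453  0.168 ] w 0.21 yaw 16.3 tilt 0.06 shift cm [-0.13  0.1   4.3 ] F [-0.2  0.6 -3. ]
608 [-0.00128355  0.00149948  0.13859423]
```

```bash
python3 -m inch '[0,-0.1,0.1,0.6,0, 0,0,0,0.9,0, 0,0,0,0.9,0, 0,0,0,0.9,0, 0,0,0,0.7,0, 0,0,0,0.3,0, 0,0,0,0,0, 0,0,0,0,0]'; python3 - <<'E'
from h import *
rel(.4755,-.0466,.110)
E
```

```text
clock: 18.45
ee_pos: [0.4766, -0.047, 0.1256]
tcp_rot: [0.0, 0.99, 0.142, 0.0]
ft_force: [0.4, -0.5, -4.5]
width: 0.213
grip_force: 59.5
t 18.45 tcp [ 0.4766 -0.047   0.1256] w 0.213 yaw 16.3 tilt 0.03 shift cm [-0.09 -0.07  1.56] F [ 0.4 -0.5 -4.5]
```

```bash
python3 -m inch '[0,-0.1,0,0.3,0, 0,0,0,0.3,0, 0,0,0,0.3,0, 0,0,0,0.3,0, 0,0,0,0.2,0, 0,0,0,0,0, 0,0,0,0,0]'; python3 - <<'E'
from h import *
rel(.4755,-.0466,.110)
E
```

```text
clock: 19.32
ee_pos: [0.4755, -0.0473, 0.1113]
tcp_rot: [-0.0, 0.99, 0.142, 0.0]
ft_force: [0.0, 0.4, -2.9]
width: 0.206
grip_force: 59.5
t 19.32 tcp [ 0.4755 -0.0473  0.1113] w 0.206 yaw 16.3 tilt 0.01 shift cm [ 0.02 -0.07  0.13] F [ 0.   0.4 -2.9]
```

```bash
python3 -m inch '[0,0,0,0.1,0, 0,0,0,0.1,0, 0,0,0,0,0]'; python3 - <<'E'
from h import *
rel(.4755,-.0466,.110)
t=cam('top'); W=cloud(t).reshape(-1,3)
d=np.hypot(W[:,0]-.4755,W[:,1]+.0466); p=W[(d<.095)&(abs(W[:,2]-.08)<.008)]; A=np.c_[p[:,:2]-p[:,:2].mean(0),np.ones(len(p))]
print(len(p),np.linalg.lstsq(A,p[:,2],rcond=None)[0])
E
```

```text
clock: 19.7
ee_pos: [0.4753, -0.0473, 0.1092]
tcp_rot: [-0.0, 0.99, 0.142, -0.0]
ft_force: [0.2, 0.1, -3.4]
width: 0.211
grip_force: 59.5
t 19.7 tcp [ 0.4753 -0.0473  0.1092] w 0.211 yaw 16.3 tilt 0.01 shift cm [ 0.03 -0.07 -0.08] F [ 0.2  0.1 -3.4]
540 [-2.67479912e-03 -8.70302980e-06  7.99430204e-02]
```

```bash
python3 -m inch '[0,0,0,0.1,0, 0,0,0,0,0]'; python3 -m inch '[0,0,0,0.1,0, 0,0,0,0,0]'
```

```text
clock: 20.0
ee_pos: [0.4755, -0.0473, 0.1089]
tcp_rot: [0.0, 0.99, 0.142, 0.0]
ft_force: [-2.3, -0.2, 5.0]
width: 0.211
grip_force: 60.4
clock: 20.25
ee_pos: [0.4755, -0.0473, 0.1088]
tcp_rot: [0.0, 0.99, 0.142, 0.001]
ft_force: [-6.5, 0.5, 17.3]
width: 0.212
grip_force: 61.8
```

```bash
python3 -m inch '[0,0,0,-0.1,0, 0,0,0,0,0, 0.8,0,0,0,0, 0.8,0,0,0,0, 0.8,0,0,0,0, 0.8,0,0,0,0, 0.8,0,0,-3,0, 0.8,0,0,-3,0, 0.8,0,0,0,0, 0.8,0,0,0,0]'; python3 - <<'E'
from h import *
t=cam('wrist','w6.png'); W=cloud(t).reshape(-1,3)
d=np.hypot(W[:,0]-.4755,W[:,1]+.0466)
for n,z,r in [('dish',.080,.088),('collar',.104,.03),('stem',.132,.02)]:
    p=W[(d<r)&(abs(W[:,2]-z)<.004)]; A=np.c_[p[:,:2]-p[:,:2].mean(0),np.ones(len(p))]
    print(n,len(p),circ(p),(p.min(0)+p.max(0))/2,np.linalg.lstsq(A,p[:,2],rcond=None)[0])
rel(.4755,-.0466,.085)
E
```

```text
clock: 21.5
ee_pos: [0.4751, -0.0475, 0.1678]
tcp_rot: [0.0, 0.99, 0.142, -0.0]
ft_force: [-0.8, -0.4, 0.5]
width: 0.796
grip_force: 0.0
dish 27906 (array([ 0.47733815, -0.04607566]), np.float64(0.07226228730961355), np.int64(18565)) [ 0.47550257 -0.0465542   0.08002269] [ 0.00096545 -0.00030009  0.08117446]
collar 913 (array([ 0.47445974, -0.04845881]), np.float64(0.01764978708938041), np.int64(653)) [ 0.47439098 -0.04862518  0.10398316] [-0.02242001 -0.00719548  0.10460068]
stem 589 (array([ 0.47622262, -0.04694517]), np.float64(0.007825260643177413), np.int64(415)) [ 0.47590865 -0.04708941  0.13139217] [-0.08202262 -0.021421    0.13261515]
t 21.55 tcp [ 0.4749 -0.0474  0.1675] w 0.798 yaw 16.3 tilt 0.07 shift cm [ 0.09 -0.06  8.25] F [-0.5 -0.7  0.1]
```

View pics/w6.png

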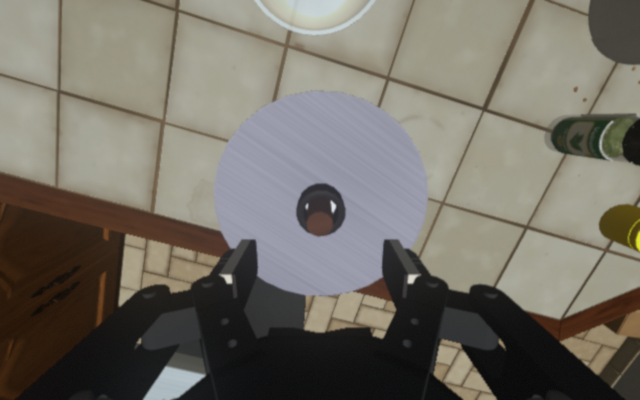

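The wrist view shows both lids seated level on the tin, with the collar and stem at (320,210) and the fingers clear. Dish top is at 80 mm and stem top at 132 mm, both as expected.

```bash
python3 -m inch '[0.8,-0.1,0.1,2.5,0, 0.8,0,0,2.5,0, 0.8,0,0,2,0, 0.8,0,0,0.8,0, 0.8,0,0,0,0, 0.8,0,0,0,0]'; python3 -c "
from h import *
rel(.4745,-.0483,.085)"
```

```text
clock: 22.3
ee_pos: [0.4751, -0.0485, 0.0907]
tcp_rot: [0.0, 0.99, 0.142, 0.0]
ft_force: [-0.7, -1.2, 0.3]
width: 0.798
grip_force: 0.0
t 22.3 tcp [ 0.4751 -0.0485  0.0907] w 0.798 yaw 16.3 tilt 0.04 shift cm [-0.05 -0.04  0.57] F [-0.7 -1.2  0.3]
```

```bash
python3 -m inch '[0.8,0,0,0.4,0, 0.8,0,0,0,0, 0.3,0,0,0,0, 0.3,0,0,0,0, 0.3,0,0,0,0, 0,0,0,0,0, 0,0,0,0,0]'; python3 -c "
from h import *
rel(.4745,-.0483,.085)"
```

```text
clock: 23.18
ee_pos: [0.4748, -0.0485, 0.0869]
tcp_rot: [0.0, 0.99, 0.142, 0.0]
ft_force: [-2.3, -0.6, 6.7]
width: 0.444
grip_force: 59.2
t 23.18 tcp [ 0.4748 -0.0485  0.0869] w 0.444 yaw 16.3 tilt 0.03 shift cm [-0.02 -0.03  0.19] F [-2.3 -0.6  6.7]
```

```bash
python3 -m inch '[0,0,0,-0.3,0, 0,0,0,-0.6,0, 0,0,0,-1,0, 0,0,0,-1.5,0, 0,0,0,-1.5,0, 0,0,0,-1.5,0, 0,0,0,-1.5,0, 0,0,0,-2,0, 0,0,0,-2,0, 0,0,0,-1,0, 0,0,0,0,0, 0,0,0,0,0]'; python3 - <<'E'
from h import *
rel(.4745,-.0483,.215)
c=cam('scene'); cv2.imwrite('pics/s7.png',cv2.resize(c['frame'][110:310,200:500,::-1],None,fx=2,fy=2))
W=cloud(c).reshape(-1,3); d=np.hypot(W[:,0]-.4755,W[:,1]+.0466)
for lo,hi in [(.048,.07),(.07,.12),(.12,.134),(.17,.2),(.2,.23)]:
    p=W[(d<.1)&(W[:,2]>lo)&(W[:,2]<hi)]; print(lo,len(p),p.min(0),p.max(0)) if len(p) else 0
t=cam('top'); W=cloud(t).reshape(-1,3); d=np.hypot(W[:,0]-.4755,W[:,1]+.0466)
p=W[(d<.11)&(abs(W[:,2]-.208)<.015)]; A=np.c_[p[:,:2]-p[:,:2].mean(0),np.ones(len(p))]; print(len(p),np.linalg.lstsq(A,p[:,2],rcond=None)[0])
E
```

```text
clock: 24.68
ee_pos: [0.4743, -0.0486, 0.2147]
tcp_rot: [-0.0, 0.99, 0.142, -0.001]
ft_force: [0.8, 0.1, -0.4]
width: 0.446
grip_force: 60.3
t 24.68 tcp [ 0.4743 -0.0486  0.2147] w 0.446 yaw 16.3 tilt 0.06 shift cm [ 0.03 -0.02 -0.03] F [ 0.8  0.1 -0.4]
0.048 475 [ 0.38966416 -0.12427152  0.04800975] [0.54480786 0.03880725 0.06998345]
0.07 1055 [ 0.39840821 -0.12030972  0.07009774] [0.54836102 0.02972828 0.11659785]
0.17 587 [ 0.37720804 -0.11173414  0.17006583] [0.52092893 0.0467145  0.19987231]
0.2 1543 [ 0.377303   -0.14082328  0.20013543] [0.56598895 0.04632159 0.22991486]
668 [-0.00288448 -0.00025917  0.20710246]
```

View pics/s7.png

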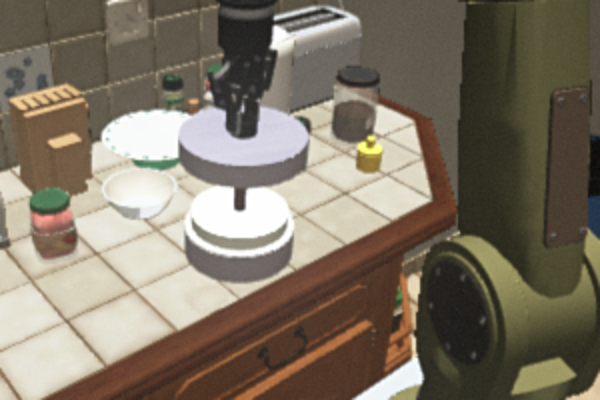

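The view shows the white inner lid seated level on the tin at (240,225). The outer lid is held level above it, with its dish top at 0.207 m and tilt about 0.003 rad.

```bash
python3 -c "
from rig import manip
print(manip.hand_in())"
```

```text
the job is handed in; nothing more can be done
None
```

The job is done and handed in at about 25 s; no verdict came back. The green and red pots are in their pockets, the inner lid is seated level on the tin, and the outer lid is held level with its collar about 0.22 m up.

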